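# Build a packing stack up to the height pointer and lock it down

## Robot

A 6-joint arm with a two-finger parallel gripper is mounted at the origin on a cart in front of the work surface, level with it; the furniture and walls round the work are solid. World frame = base frame: x ahead of the robot, y to its left, z up, the work surface at z = 0. Lengths are in mm, angles in rad, forces in N, time in s.
With the tool pointing down it reaches from about 300 to 775 mm from the base axis. Payload 14.6 kg.
Tool frame: the origin (TCP) lies on the centre line of the jaws, within the pads' length; the fingertips stand 8 mm ahead of it and the grasp point (between the pads) lies 11 mm behind it; z points along the fingers, y is the line along which they close (so a half turn about z gives the same grasp; the last joint's range is limited). The gripper opens to 94 mm and grips with 3 to 60 N. Pads are 16 mm wide; open, the fingers measure 119 mm over their backs; the gripper's body (75 mm by 177 mm) begins 78 mm behind the grasp point.
Start: joints at [-1.196, 0.3, 1.521, -0, 1.321, -0.067], TCP at [235.154, -497.184, 213.446] pointing down, gripper open.
Joint ranges: [-3.03, 3.03], [-0.79, 2.21], [0.23, 2.52], [-1.04, 4.18], [0, 3.07], [-2.55, 2.55]. Speed limits (rad/s): [2.22, 2.22, 2.57, 3.14, 3.14, 3.14].

## Interface

Orientations are given as [roll, pitch, yaw] about the fixed x, y, z axes, in that order (R = Rz(yaw) Ry(pitch) Rx(roll)).
In Python, from cell import manip gives the robot as it stands.
- The arm moves only by the tool jog_arm, never from a script. Its argument "rows" is one flat list of numbers, 7 for each row, row after row: the shift along the world's x, y, z in cm, then the turn, a rotation vector about the world's x, y, z in rad, then the closure, from 0 (fully open) to 1 (shut). In form: [dx, dy, dz, rx, ry, rz, fingers, dx, dy, dz, rx, ry, rz, fingers, ...]. A call has 1 to 20 rows; each row shifts and turns the commanded pose from where the row before left it; what a row does not reach is not made up. A row lasts 1/12 s, in which the tool goes at most 41.7 mm and 7.16 degrees, less where a joint would pass 70% of its speed; a pose out of reach is approached as far as the arm can. A call with a gripper value outside its range is refused whole. The fingers move at their own pace and stop on an object; "newtons" is the grip in N (left out, the last holds). Time passes only in rows, so rows that do not move let the fingers close. It gives the time, the measured TCP pose, the force, the opening and the grip force at its end, in the units of the state.
- manip.read_state(): the state, without advancing time (a new reading comes with each control period).
- manip.camera(name): name is "scene" or "top" or "wrist"; returns (picture, depth): 400x640x3 uint8, blue, green, red; 400x640 float32, mm along the optical axis (not along the pixel's ray), 0 where there is no reading.
- manip.camera_model(name): a dict with "K" (3x3 intrinsics, pixels), "k1" (the pictures are not rectified: a ray, as slopes to the right and down, at radius r is drawn at 1 + k1 r^2 times it, then the intrinsics apply), "R" (3x3) and "t" (3): a world point X has camera coordinates R X + t. Camera axes: x right, y down, z forward; pixel columns grow to the right and rows downward; lengths in mm; the calibration is good to about 2 mm. A picture is of the moment at which its call begins: read the wrist's pose just before it. camera_model takes no time and is no camera call; for the wrist camera it gives the pose at the moment of the call.
- manip.sign_off(): hands the job in; it is judged then, once.
The state is a dict: "clock": time; "joints": joint angles; "qd": joint speeds; "effort": joint torques, N m; "eef_pos": TCP position; "eef_rot": TCP orientation; "wrist_force": force on the tool from outside, world axes, zero at the start; "moment": the same for the moment, N m; "finger_gap": finger opening in mm; "finger_force": force on a finger pad.
Only numpy, scipy, OpenCV 4.12 (cv2) and the standard library are available. Lean on these libraries where they do the work, as an engineer would, in place of code of your own. Each camera call takes 0.05 s, during which the arm holds its last target. There are 200 camera calls.

## Task

Lift the dust cover off the blue stacking frame and lay it flat in the orange tray. Then stack plywood boards on the packer that lies in the frame until the top of the stack is level with the red pointer, no more and no fewer, and leave the spare boards lying on the bench. Last, swing the yellow keeper bar down over the stack until it rests fully in its catch, and do not knock the amber bottle over.

Things in the scene. Friction and masses are not known exactly. Their poses are not given: they have to be found in the camera images.
- frame: blue stacking frame fixed to the bench; origin at the centre of its underside. Base 210 (x) x 230 (y) x 12 mm with a bay 122 (x) x 68 (y) mm between four steel corner guides, 83 mm high over the bench, the last 10 mm bent outward, each on the last 20 mm of a side, open between. A forked catch for the keeper, 101 mm high, stands 85 mm from the centre on +y
- bay (a point): centre of the bay's floor (top of the base plate, 12 mm over the bench); axes as the frame: boards lie with their length along x
- mark (a point): tip of the red pointer (its top edge), 82 mm over the bench, 70 mm over the bay's floor: the finished stack's top must be at this height. It sits on an aluminium post 130 mm high, 98 mm from the frame's centre on +x
- keeper_hinge (a point): axis of the keeper bar, along the frame's x, 85 mm from the centre on the -y side, 91 mm over the bench; its lugs are 101 mm high
- keeper (a joint): angle of the yellow keeper bar (20 x 6 mm), rad: 0 = level in its catch, pointing along the frame's +y; grows as it swings up and over to -y (1.57 = upright); starts at 1.65 to 1.85. The hinge is stiff (0.25 N m): the bar stays where it is left and must be brought all the way down. Closed, its underside is 6 mm over a right stack
- keeper_handle (a point): middle of the keeper's black round cross handle, 212 mm from the hinge axis: diameter 12 mm, 110 mm long along the frame's x axis (55 mm to either side of the bar)
- cover: grey dust cover that lies over the bay on top of the guides, 124 (x) x 92 (y) x 5 mm plate; origin at the centre of its underside; on top a black round grip bar along x, diameter 14 mm, 70 mm long, its axis 33 mm above the origin
- tray: orange tray, 120 (x) x 200 (y) mm, 22 mm high, open above, its floor about 2 mm thick; origin at the centre of its underside
- packer_a: dark steel packer lying in the bay, 110 (x) x 56 (y) mm; 14 or 28 mm thick (not known beforehand: feel or look for its top); origin at the centre of its underside. Only one of packer_a and packer_b is there
- packer_b: as packer_a; the other of the two thicknesses
- mat: black rubber mat fixed on the bench, 300 x 400 x 3 mm, on which the boards lie at the start; origin at the centre of its underside
- board_1: plywood board 110 (x) x 56 (y) x 14 mm, about 0.11 kg; origin at the centre of its underside; one of 4 or 5 alike
- board_2: plywood board 110 (x) x 56 (y) x 14 mm, about 0.11 kg; origin at the centre of its underside; one of 4 or 5 alike
- board_3: plywood board 110 (x) x 56 (y) x 14 mm, about 0.11 kg; origin at the centre of its underside; one of 4 or 5 alike
- board_4: plywood board 110 (x) x 56 (y) x 14 mm, about 0.11 kg; origin at the centre of its underside; one of 4 or 5 alike
- board_5: plywood board 110 (x) x 56 (y) x 14 mm, about 0.11 kg; origin at the centre of its underside; one of 4 or 5 alike
- bottle_amber: amber bottle with a white cap, 37 mm across, 85 mm high, standing on the bench; origin at the centre of its underside; a bystander
Not all that is in view belongs to the job. Leave any green look-alike of the board_4 alone.

How it is judged:
By the outcome, as a careful person would: the job done as asked, in the order asked, and still so for the second after the job is handed in, with the robot touching nothing.
Of packer_a, packer_b only 1 to 1 are there at a start; the rules pass over those that are not, and their reading is None.
Of board_1, board_2, board_3, board_4, board_5 only 4 to 5 are there at a start; the rules pass over those that are not, and their reading is None.
At some moment in a run one of board_1, board_2, board_3, board_4, board_5 may be knocked a few centimetres aside while the robot is not near it.
It also fails if it takes over 210 s, if anything falls off the work surface, if the arm or the gripper's body presses on something with over 40 N, if the wrist force passes 120 N, or if a joint passes its speed limit or range.

## Working session

There is one attempt and no reset: what is moved stays moved. The work goes in short steps, Python scripts to look and compute and a tool call to move; the robot and the scene stay as the last step left them, time stands still between calls to the robot, and variables do not carry over. Pictures are saved under pics/ and viewed, at most 14 in all, crops included, and the job is handed in when it is done.

Besides the shell and the picture viewer there is one more tool, called after "Call:" in YAML: its name, and indented under it one key for each argument. jog_arm: Moves the arm, as the interface text tells. Its arguments: {"type":"object","properties":{"rows":{"type":"array"},"newtons":{"type":"number"}},"required":["rows"]}

```bash
ls; mkdir -p pics
cat > h.py <<'E'
import numpy as np, cv2
from cell import manip
def ray(m,u,v):
    K=np.array(m["K"]);k=m["k1"];R=np.array(m["R"]);t=np.array(m["t"])
    d=np.array([(u-K[0,2])/K[0,0],(v-K[1,2])/K[1,1]]);s=d.copy()
    for _ in range(20): s=d/(1+k*(s@s))
    return -R.T@t, R.T@np.array([s[0],s[1],1.])
def onz(m,u,v,z):
    c,r=ray(m,u,v); return c+r*(z-c[2])/r[2]
def atd(m,u,v,d):
    c,r=ray(m,u,v); return c+r*d
def cloud(m,depth):
    K=np.array(m["K"]);h,w=depth.shape
    v,u=np.mgrid[:h,:w]; d=np.stack([(u-K[0,2])/K[0,0],(v-K[1,2])/K[1,1]],-1);s=d.copy()
    for _ in range(20): s=d/(1+m["k1"]*(s**2).sum(-1,keepdims=True))
    p=np.concatenate([s,np.ones((h,w,1))],-1)*depth[...,None]
    return (p-np.array(m["t"]))@np.array(m["R"])
def snap(n,f):
    m=manip.camera_model(n);p,d=manip.camera(n);cv2.imwrite(f"pics/{f}.png",p);np.savez(f"pics/{f}.npz",d=d,p=p,**{k:np.array(v) for k,v in m.items()});return m,p,d
def load(f):
    z=np.load(f"pics/{f}.npz");m={k:z[k] for k in("K","k1","R","t")};return m,z["p"],z["d"]
E
python3 - <<'E'
from h import *
print(manip.read_state())
for n in("scene","top"):
    m,p,d=snap(n,n+"0");print(n,m,(d>0).mean())
E
```

```text
pics
{'clock': 0.0, 'joints': array([-1.19559606e+00,  3.00506874e-01,  1.52159026e+00, -8.27464177e-06,
        1.32070898e+00, -6.65818145e-02]), 'qd': array([-0.00010734,  0.00063237,  0.00086429, -0.00076143,  0.00010335,
       -0.00044171]), 'effort': array([ 1.70998323e-03, -5.31811130e+01, -3.52731335e+01,  7.08878785e-02,
        2.44223006e-02, -1.14372467e-04]), 'eef_pos': array([ 235.06193006, -496.95010996,  212.86282251]), 'eef_rot': array([-3.14038135e+00, -7.27378112e-05,  4.41784090e-01]), 'wrist_force': array([0.10968114, 0.44843933, 0.02596981]), 'moment': array([-0.02090204, -0.00777563, -0.04396051]), 'finger_force': 0.0, 'finger_gap': 94.12697521787517}
scene {'K': array([[371.36340644,   0.        , 322.06344825],
       [  0.        , 371.36340644, 196.78217053],
       [  0.        ,   0.        ,   1.        ]]), 'k1': -0.04492090061879768, 'R': array([[ 0.59838381, -0.80120767,  0.00175755],
       [-0.33864858, -0.25490731, -0.9057259 ],
       [ 0.72612255,  0.54137652, -0.42386025]]), 't': array([-208.6082307 ,  268.9780377 ,  941.61269903])} 0.9958828125
top {'K': array([[401.9798842 ,   0.        , 318.58447597],
       [  0.        , 401.9798842 , 195.87808435],
       [  0.        ,   0.        ,   1.        ]]), 'k1': 0.03185714846254375, 'R': array([[-1.33380301e-02, -9.99910586e-01,  9.57909249e-04],
       [-9.88274889e-01,  1.30370816e-02, -1.52127508e-01],
       [ 1.52101417e-01, -2.97575894e-03, -9.88360412e-01]]), 't': array([ 123.91589142,  515.40459286, 1543.36614578])} 0.9959296875
```

View pics/scene0.png

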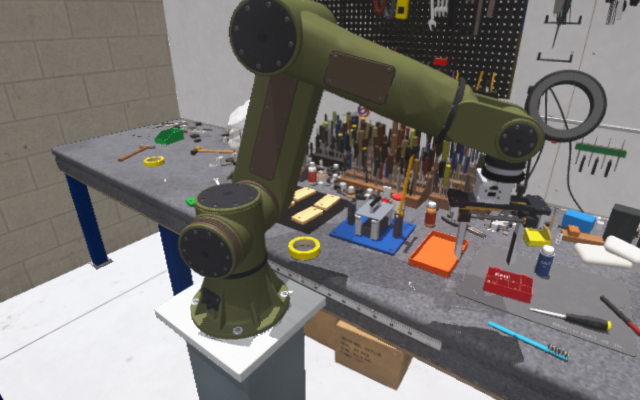

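View pics/top0.png

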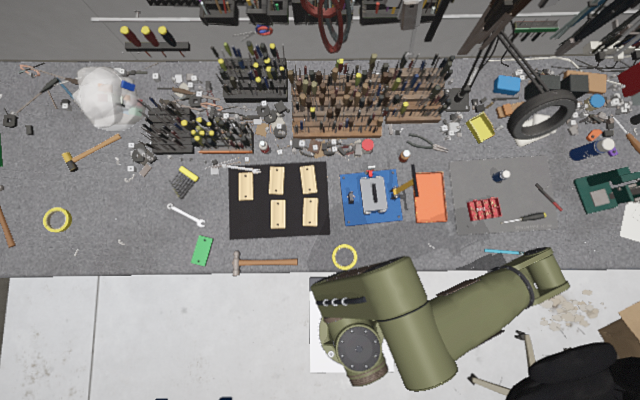

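The top view shows five plywood boards on the black mat at (245,186), (276,180), (309,180), (278,213) and (310,212), with a green look-alike at (202,250). The blue frame with its cover is at (372,197), the raised keeper at (403,187), the tray at (430,197) and the amber bottle at about (405,155). Other bottles stand at (264,145) and (503,175). I'll check these choices in one close crop.

Run:
```python
from h import *
m,p,d=load("top0")
cv2.imwrite("pics/c1.png",cv2.resize(p[140:245,225:455],None,fx=3.45,fy=3.45,interpolation=cv2.INTER_CUBIC))
P=cloud(m,d)
hsv=cv2.cvtColor(p,cv2.COLOR_BGR2HSV)
def blobs(name,lo,hi,box,z=None,amin=30):
    k=cv2.inRange(hsv,lo,hi);q=np.zeros_like(k);x0,y0,x1,y1=box;q[y0:y1,x0:x1]=k[y0:y1,x0:x1]
    n,l,s,c=cv2.connectedComponentsWithStats(q)
    for i in range(1,n):
        if s[i,4]<amin: continue
        zz=np.median(P[l==i][:,2]); zz0=zz if z is None else z
        cs=cv2.findContours((l==i).astype(np.uint8),0,2)[0][0][:,0].astype(float)
        w=np.array([onz(m,u,v,zz0)[:2] for u,v in cs],np.float32)
        r=cv2.minAreaRect(w)
        print(name,s[i],"zdepth",zz.round(1),"rect",np.round(r[0],1),np.round(r[1],1),round(r[2],1))
blobs("board",(10,40,120),(30,160,255),(225,150,335,245))
blobs("blue",(100,120,60),(125,255,255),(330,150,410,240),12)
blobs("tray",(3,150,120),(14,255,255),(405,150,455,240),22)
blobs("keeper",(15,120,100),(32,255,255),(380,150,425,220))
blobs("bottle",(0,80,50),(14,255,200),(395,145,415,170),amin=8)
blobs("red",(170,150,100),(180,255,255),(355,160,395,180),82,4)
for z in [(88,150)]:
    q=(P[...,2]>80)&(P[...,2]<125)&(np.abs(P[...,0]-0)>0)
    q[:,:335]=0;q[:,412:]=0;q[:160]=0;q[235:]=0
    for lo,hi in((80,95),(100,106),(108,125)):
        a=P[q&(P[...,2]>lo)&(P[...,2]<hi)];print(lo,hi,len(a),a.mean(0).round(1),a.min(0).round(),a.max(0).round())
```

```text
board [225 150  27   3  56] zdepth 54.4 rect [698.7 433.9] [102.8   8.1] 89.3
board [314 150  12   8  53] zdepth 11.0 rect [696.8 113.8] [26.4 45.4] 13.6
board [300 165  18  29 411] zdepth 16.5 rect [589.4 158. ] [114.3  59.1] 6.6
board [269 166  16  29 415] zdepth 16.5 rect [587.3 286. ] [ 60.  113.7] 86.7
board [238 172  16  29 418] zdepth 16.7 rect [565.3 410.9] [114.1  59.5] 2.8
board [302 198  16  29 420] zdepth 17.0 rect [456.5 153.7] [ 59.3 111.7] 89.2
board [270 200  16  29 429] zdepth 17.0 rect [450.2 280. ] [ 59.2 111.5] 89.2
blue [ 340  170   62   56 1794] zdepth 12.2 rect [513.6 -90.3] [208.1 227.3] 5.3
tray [441 176   6  45  57] zdepth 15.1 rect [ 505.3 -378.4] [176.6   5.5] 1.8
keeper [393 180  20  15 100] zdepth 184.5 rect [ 522.9 -185.2] [19.2 81.7] 25.9
bottle [399 153  10   9  41] zdepth 46.7 rect [ 663.7 -219.1] [31.8 28.5] 58.2
red [369 175   3   2   4] zdepth 13.8 rect [587.4 -82.2] [7.7 3.9] 89.2
80 95 768 [518.5 -89.   87.7] [ 445. -184.   80.] [612.   1.  95.]
100 106 20 [ 535.9 -113.6  102.9] [ 490. -179.  100.] [612.   2. 106.]
108 125 64 [524.  -94.9 119. ] [ 482. -175.  108.] [612.  -1. 125.]
```

View pics/c1.png

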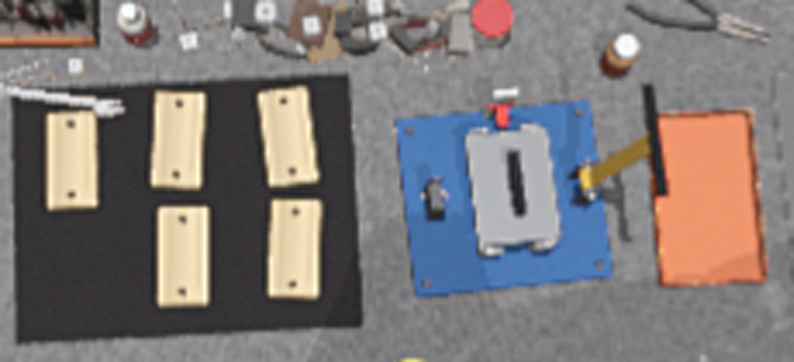

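The crop confirms the choices: five plywood boards, the grey cover with its black grip (crop 518,183), the keeper with its black handle (655,140), the orange tray, and the amber bottle with a white cap (620,55). Next I'll measure the grip, keeper and tray.

Run:
```python
from h import *
m,p,d=load("top0");P=cloud(m,d);hsv=cv2.cvtColor(p,cv2.COLOR_BGR2HSV)
th=np.radians(5.3);c=np.array([513.6,-90.3]);R=np.array([[np.cos(th),np.sin(th)],[-np.sin(th),np.cos(th)]])
F=np.concatenate([(P[...,:2]-c)@R.T,P[...,2:]],-1)
g=(abs(F[...,0])<60)&(abs(F[...,1])<40)
dark=(hsv[...,2]<70)&g
def rect(k,z):
    ys,xs=np.nonzero(k); w=np.array([onz(m,u,v,z)[:2] for u,v in zip(xs,ys)],np.float32);return np.round(cv2.minAreaRect(w)[0],1),np.round(cv2.minAreaRect(w)[1],1),cv2.minAreaRect(w)[2],w.mean(0)
print("grip",dark.sum(),np.percentile(P[dark][:,2],[10,50,90]),rect(dark,120))
cov=g&(abs(P[...,2]-88)<5)|(g&dark); print("cover",rect(cov,88))
k=(F[...,2]>130)&(abs(F[...,0])<90)&(F[...,1]<-40)&(F[...,1]>-220)
q=F[k]; print(k.sum())
yel=k&(hsv[...,1]>110)&(hsv[...,0]>14)&(hsv[...,0]<34); q=F[yel]
print("bar fit", len(q), q.mean(0), np.polyfit(q[:,2],q[:,1],1), "ang",[np.percentile(np.arctan2(q[:,2]-91,q[:,1]+85),s) for s in(25,50,75)])
bl=k&(hsv[...,2]<60);q=F[bl];print("handle",len(q),q.mean(0),q.min(0),q.max(0),np.median(q,0))
t=cv2.inRange(hsv,(3,90,120),(16,255,255));t[:,:405]=0;t[:,455:]=0;t[:165]=0;t[235:]=0
n,l,s,_=cv2.connectedComponentsWithStats(t);i=1+s[1:,4].argmax();print("tray",s[i],np.median(P[l==i][:,2]),rect(l==i,10),rect((l==i),22))
```

```text
grip 44 [118.24102635 122.94582119 127.48047497] (array([512.7, -90.6]), array([61.3,  9.7]), 5.048720359802246, array([511.64377, -90.95223], dtype=float32))
cover (array([514.3, -90.3]), array([118.9,  80.4]), 5.1798319816589355, array([514.1602 , -90.26571], dtype=float32))
215
bar fit 79 [ -0.55910813 -96.12436516 221.73552043] [ -0.10004781 -73.94021215] ang [np.float64(1.6468284019431723), np.float64(1.6550205968617058), np.float64(1.662888334533176)]
handle 66 [   1.53523587 -106.39093943  307.51888877] [ -49.61045334 -111.63002509  299.42512285] [  52.0748195  -101.9203282   314.48245643] [   0.49496191 -106.56293308  307.33096457]
tray [ 414  172   33   51 1456] 3.4558988624448554 (array([ 512.5, -325.5]), array([203.2, 123.5]), 1.1831223964691162, array([ 508.38474, -328.54242], dtype=float32)) (array([ 510.7, -322.2]), array([201.6, 122.6]), 1.1831058263778687, array([ 506.63684, -325.1518 ], dtype=float32))
```

Call:
jog_arm:
  rows: [1.7,2.5,2,0,0,-0.022,0,1.7,2.5,2,0,0,-0.022,0,1.7,2.5,2,0,0,-0.022,0,1.7,2.5,2,0,0,-0.022,0,1.7,2.5,2,0,0,-0.022,0,1.7,2.5,2,0,0,-0.022,0,1.7,2.5,2,0,0,-0.022,0,1.7,2.5,2,0,0,-0.022,0,1.7,2.5,0,0,0,-0.022,0,1.7,2.5,0,0,0,-0.022,0,1.7,2.5,0,0,0,-0.022,0,1.7,2.5,0,0,0,-0.022,0,1.7,2.5,0,0,0,-0.022,0,1.7,2.5,0,0,0,-0.022,0,1.7,2.5,0,0,0,-0.022,0,1.7,2.5,0,0,0,-0.022,0,0,0,0,0,0,0,0,0,0,0,0,0,0,0]

```text
clock: 1.6
eef_pos: [507.5, -96.2, 372.8]
eef_rot: [-3.141, 0.001, 0.092]
wrist_force: [-0.9, 0.0, -0.5]
finger_gap: 94.2
finger_force: 0.0
```

Run:
```python
from h import *
m,p,d=snap("wrist","w1");print(m["t"]@m["R"]*-1, m["R"][2])
P=cloud(m,d);g=(abs(P[...,0]-513)<90)&(abs(P[...,1]+90)<70)&(P[...,2]>106)&(P[...,2]<135)
hsv=cv2.cvtColor(p,cv2.COLOR_BGR2HSV);g&=hsv[...,2]<80
print(g.sum());ys,xs=np.nonzero(g)
w=np.array([onz(m,u,v,116)[:2] for u,v in zip(xs,ys)],np.float32);print(cv2.minAreaRect(w),np.percentile(P[g][:,2],[5,50,90,98]))
```

```text
[577.32402513 -90.27906445 542.79774244] [-0.24420036 -0.0222729  -0.96946898]
586
((514.9844970703125, -92.35707092285156), (69.26329040527344, 12.411346435546875), 5.3891072273254395) [117.52149907 120.40557794 121.95309809 122.54238188]
```

View pics/w1.png

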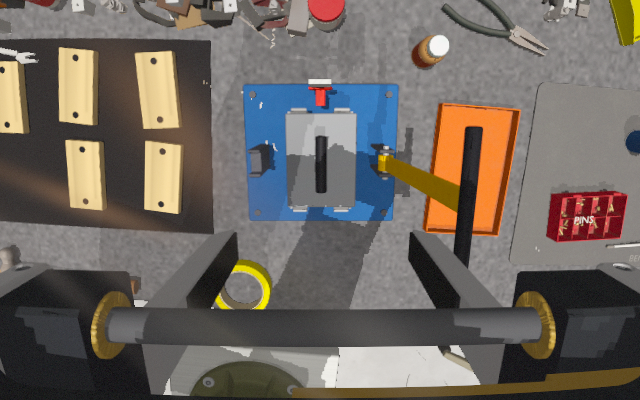

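The grip bar is seen at (320,164) in the wrist view. Its axis is near (514,-91.5,116), and the keeper leans just beside it. I'll go down with a slight tilt to stay clear of the keeper.

Call:
jog_arm:
  rows: [0.06,0.03,-2.4,-0.013,-0.0012,0,0.55,0.06,0.03,-2.4,-0.013,-0.0012,0,0.55,0.06,0.03,-2.4,-0.013,-0.0012,0,0.55,0.06,0.03,-2.4,-0.013,-0.0012,0,0.55,0.06,0.03,-2.4,-0.013,-0.0012,0,0.55,0.06,0.03,-2.4,-0.013,-0.0012,0,0.55,0.06,0.03,-2.4,-0.013,-0.0012,0,0.55,0.06,0.03,-2.4,-0.013,-0.0012,0,0.55,0.06,0.03,-2.4,-0.013,-0.0012,0,0.55,0.06,0.03,-2.4,-0.013,-0.0012,0,0.55,0.05,0.02,-1.0,0,0,0,0.55,0,0,-1.0,0,0,0,0.55,0,0,-0.8,0,0,0,0.55,0,0,0,0,0,0,0.55,0,0,0,0,0,0,0.55]
  newtons: 25

```text
clock: 2.9
eef_pos: [513.9, -94.3, 106.1]
eef_rot: [3.011, -0.001, 0.089]
wrist_force: [-0.1, -0.0, -0.8]
finger_gap: 42.1
finger_force: 0.0
```

Call:
jog_arm:
  rows: [0,0.1,0,0,0,0,1,0,0,0,0,0,0,1,0,0,0,0,0,0,1,0,0,0,0,0,0,1,0,0,0,0,0,0,1,0,0,0,0,0,0,1,0,0,0,0,0,0,1,0,0,0,0,0,0,1]
  newtons: 25

```text
clock: 3.57
eef_pos: [513.8, -93.0, 105.8]
eef_rot: [3.011, -0.001, 0.09]
wrist_force: [-0.4, 0.6, 4.8]
finger_gap: 13.3
finger_force: 25.0
```

Call:
jog_arm:
  rows: [0,0,0.5,0,0,0,1,0,0,1,0,0,0,1,0,0,1.5,0,0,0,1,0,0,2.2,0,0,0,1,0,0,2.2,0,0,0,1,0,0,2.2,0,0,0,1,0,0,2.2,0,0,0,1,0,0,2.2,0,0,0,1,0,0,2.2,0,0,0,1,0,0,2.2,0,0,0,1,0,0,2.2,0,0,0,1,0,0,2.2,0,0,0,1,0,0,2.2,0,0,0,1,0,0,2.2,0,0,0,1,0,0,1.5,0,0,0,1,0,0,0,0,0,0,1,0,0,0,0,0,0,1]

```text
clock: 4.98
eef_pos: [513.5, -92.9, 392.7]
eef_rot: [3.011, -0.001, 0.09]
wrist_force: [-0.7, -0.3, -1.4]
finger_gap: 13.1
finger_force: 25.0
```

Run:
```python
from h import *
print(manip.read_state()["eef_pos"],manip.read_state()["finger_gap"])
m,p,d=snap("wrist","w2")
hsv=cv2.cvtColor(p,cv2.COLOR_BGR2HSV);P=cloud(m,d)
t=cv2.inRange(hsv,(3,90,90),(16,255,255));n,l,s,_=cv2.connectedComponentsWithStats(t);i=1+s[1:,4].argmax();k=l==i
cs=max(cv2.findContours(k.astype(np.uint8),0,2)[0],key=len)[:,0]
print(s[i])
for z in(0,20):print(cv2.minAreaRect(np.array([onz(m,u,v,z)[:2] for u,v in cs],np.float32)))
print(np.percentile(P[k][:,2],[2,20,50,80,98]))
cv2.imwrite("pics/w2.png",p)
```

```text
[513.51429198 -92.93175921 392.65562685] 13.127914411039525
[ 396  108   78  122 5191]
((508.6480407714844, -331.83355712890625), (207.95127868652344, 132.8805694580078), 2.063502073287964)
((511.22515869140625, -322.3231201171875), (200.5418243408203, 128.1459503173828), 2.0634710788726807)
[ -1.00703116   0.35278821   1.40258479   9.49102156 300.47610344]
```

View pics/w2.png

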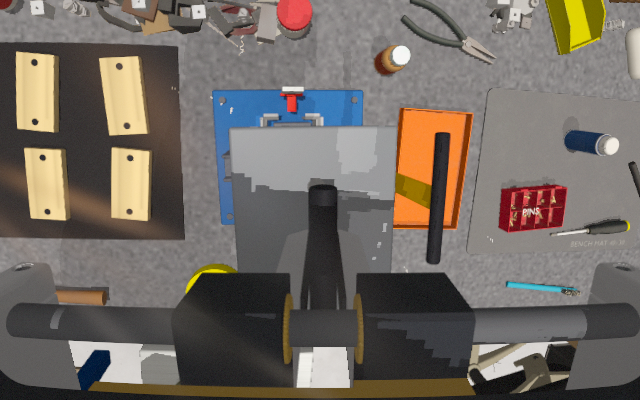

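The cover hangs clear at about (320,200). The bottle at (393,60) is untouched, and the tray at (433,165) is free. I'll carry the cover over it.

Call:
jog_arm:
  rows: [-0.23,-2.35,0,0.013,0,-0.0065,1,-0.23,-2.35,0,0.013,0,-0.0065,1,-0.23,-2.35,0,0.013,0,-0.0065,1,-0.23,-2.35,0,0.013,0,-0.0065,1,-0.23,-2.35,0,0.013,0,-0.0065,1,-0.23,-2.35,0,0.013,0,-0.0065,1,-0.23,-2.35,0,0.013,0,-0.0065,1,-0.23,-2.35,0,0.013,0,-0.0065,1,-0.23,-2.35,0,0.013,0,-0.0065,1,-0.23,-2.35,0,0.013,0,-0.0065,1,0,0,0,0,0,0,1,0,0,0,0,0,0,1]

```text
clock: 6.03
eef_pos: [490.2, -328.9, 390.5]
eef_rot: [-3.14, -0.005, 0.022]
wrist_force: [-0.2, 0.4, -1.5]
finger_gap: 13.5
finger_force: 25.0
```

Run:
```python
from h import *
s=manip.read_state();print(s["eef_pos"],s["eef_rot"],s["joints"])
m,p,d=snap("wrist","w3")
P=cloud(m,d);hsv=cv2.cvtColor(p,cv2.COLOR_BGR2HSV)
t=cv2.inRange(hsv,(3,90,90),(16,255,255));n,l,st,_=cv2.connectedComponentsWithStats(t);i=1+st[1:,4].argmax();print("tray",st[i])
cs=np.argwhere(l==i);w=np.array([onz(m,u,v,22)[:2] for v,u in cs],np.float32);print(w.min(0),w.max(0))
q=P[(P[...,2]>320)&(P[...,2]<370)&(hsv[...,1]<60)];print("cover",len(q),q.min(0),q.max(0))
A=np.c_[q[:,:2],np.ones(len(q))];print(np.linalg.lstsq(A,q[:,2],rcond=None)[0])
# packer from top
m,p,d=snap("top","top1");P=cloud(m,d)
th=np.radians(5.3);c=np.array([513.6,-90.3]);R=np.array([[np.cos(th),np.sin(th)],[-np.sin(th),np.cos(th)]])
F=np.concatenate([(P[...,:2]-c)@R.T,P[...,2:]],-1)
g=(abs(F[...,0])<35)&(abs(F[...,1])<20);print("packer z",g.sum(),np.percentile(P[g][:,2],[5,25,50,75,95]))
```

```text
[ 490.18822106 -328.86067413  390.49051663] [-3.1404096  -0.00530032  0.02233213] [-0.654854    0.33614944  1.07342878  0.00429659  1.72862356  0.89428956]
tray [ 280   79   81   48 3785]
[ 541.4588 -383.9475] [ 612.53766 -262.9518 ]
cover 7196 [ 444.22410853 -371.54151194  362.35552408] [ 554.58390477 -324.19661394  369.99892819]
[-1.06385875e-03  1.25810646e-01  4.12611184e+02]
packer z 179 [35.02115194 38.22491191 40.33145723 42.88335307 46.02230304]
```

View pics/w3.png

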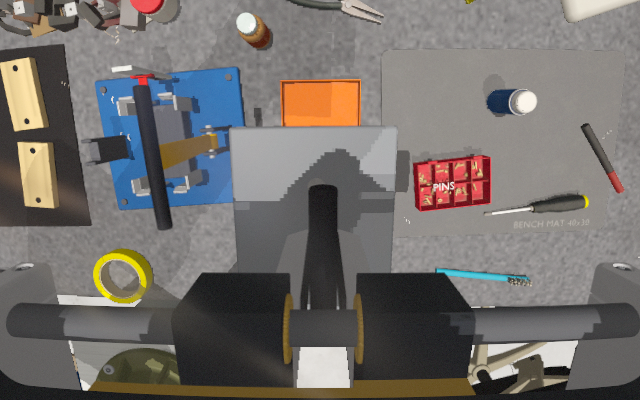

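The packer top is at 40 mm, so the packer is 28 mm thick and 3 boards are needed. The cover hangs over the tray at (320,101) with its -y edge slightly low. I'll lower it now.

Call:
jog_arm:
  rows: [0,0,-2.2,0,0,0,1,0,0,-2.2,0,0,0,1,0,0,-2.2,0,0,0,1,0,0,-2.2,0,0,0,1,0,0,-2.2,0,0,0,1,0,0,-2.2,0,0,0,1,0,0,-2.2,0,0,0,1,0,0,-2.2,0,0,0,1,0,0,-2.2,0,0,0,1,0,0,-2.2,0,0,0,1,0,0,-2.2,0,0,0,1,0,0,-2.2,0,0,0,1,0,0,-2.2,0,0,0,1,0,0,-2.2,0,0,0,1,0,0,-2.2,0,0,0,1,0,0,-1.5,0,0,0,1,0,0,-1.0,0,0,0,1,0,0,0,0,0,0,1,0,0,0,0,0,0,1]

```text
clock: 7.72
eef_pos: [490.9, -327.5, 37.8]
eef_rot: [3.141, -0.008, 0.025]
wrist_force: [-0.1, -1.0, -1.7]
finger_gap: 13.4
finger_force: 25.0
```

Call:
jog_arm:
  rows: [0,0,-0.4,0,0,0,1,0,0,-0.3,0,0,0,1,0,0,-0.2,0,0,0,1,0,0,0,0,0,0,1,0,0,0,0,0,0,1]
  newtons: 8

```text
clock: 8.13
eef_pos: [490.9, -328.1, 28.8]
eef_rot: [3.14, -0.008, 0.024]
wrist_force: [0.2, -0.2, 0.1]
finger_gap: 13.7
finger_force: 8.0
```

Call:
jog_arm:
  rows: [0,0,-0.2,0,0,0,1,0,0,-0.2,0,0,0,1,0,0,0,0,0,0,1,0,0,0,0,0,0,0.6,0,0,0,0,0,0,0.6,0,0,0,0,0,0,0.6,0,0,0,0,0,0,0.6,0,0,0,0,0,0,0.6]

```text
clock: 8.8
eef_pos: [490.6, -328.0, 24.4]
eef_rot: [3.141, -0.008, 0.024]
wrist_force: [-0.5, 0.2, 0.3]
finger_gap: 37.5
finger_force: 0.0
```

Call:
jog_arm:
  rows: [0,0,2,0,0,0,0.6,0,0,2,0,0,0,0.6,0,0,2.2,0,0,0,0.6,0,0,2.2,0,0,0,0.6,0,0,2.2,0,0,0,0.6,0,0,2.2,0,0,0,0.6,0,0,2.2,0,0,0,0.6,0,0,2.2,0,0,0,0.6,0,0,2.2,0,0,0,0.6,0,0,2.2,0,0,0,0.6,0,0,2.2,0,0,0,0.6,0,0,2.2,0,0,0,0.6,0,0,2.2,0,0,0,0.6,0,0,2.2,0,0,0,0.6,0,0,2.2,0,0,0,0.6,0,0,0,0,0,0,0.6,0,0,0,0,0,0,0.6]

```text
clock: 10.22
eef_pos: [490.8, -328.1, 351.1]
eef_rot: [3.14, -0.009, 0.024]
wrist_force: [0.4, -0.0, 0.3]
finger_gap: 37.6
finger_force: 0.0
```

Run:
```python
from h import *
s=manip.read_state();print(s["eef_pos"],s["eef_rot"],s["finger_gap"])
m,p,d=snap("wrist","w4")
P=cloud(m,d);hsv=cv2.cvtColor(p,cv2.COLOR_BGR2HSV)
g=(abs(P[...,0]-490)<80)&(abs(P[...,1]+325)<62)
q=P[g&(P[...,2]<20)&(hsv[...,1]<60)&(P[...,2]>-5)&(hsv[...,2]>70)];print("cover",len(q),np.percentile(q,[1,50,99],axis=0))
A=np.c_[q[:,:2],np.ones(len(q))];print(np.linalg.lstsq(A,q[:,2],rcond=None)[0])
b=P[g&(hsv[...,2]<60)&(P[...,2]>28)&(P[...,2]<50)];print("bar",len(b),np.percentile(b,[1,50,99],axis=0))
```

```text
[ 490.75425313 -328.08955402  351.09838695] [ 3.1397408  -0.00898389  0.02416556] 37.58053104968481
cover 4539 [[ 4.31754522e+02 -3.72727105e+02 -5.48431137e-02]
 [ 4.94027423e+02 -3.27794229e+02  5.94063613e+00]
 [ 5.52066552e+02 -2.64765026e+02  8.11463270e+00]]
[ 2.29288744e-03 -5.99322917e-03  2.77919798e+00]
bar 392 [[ 458.82770869 -334.34182618   36.25019337]
 [ 488.97587451 -328.38470549   39.7846382 ]
 [ 526.11218655 -321.87239779   42.318709  ]]
```

View pics/w4.png

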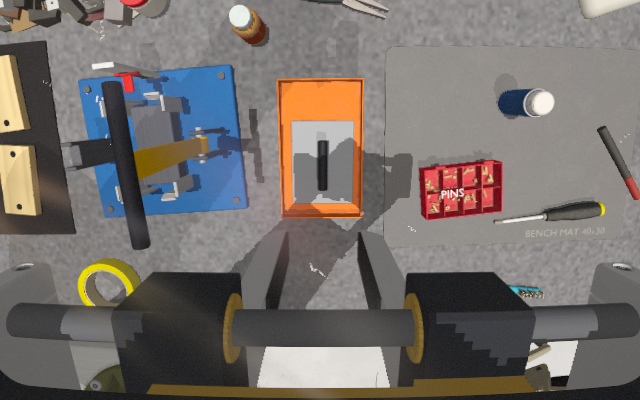

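The cover lies flat in the tray (tray at (320,148), cover at (322,160)). The keeper is too close for the gripper body, so I'll push it a bit further back before stacking.

Call:
jog_arm:
  rows: [0.5,2.8,0,0,0,0.01,1,0.5,2.8,0,0,0,0.01,1,0.5,2.8,0,0,0,0.01,1,0.5,2.8,0,0,0,0.01,1,0.5,2.8,0,0,0,0.01,1,0.5,2.8,0,0,0,0.01,1,0,0.2,0,0,0,0,1,0,0,-2.2,0,0,0,1,0,0,-2.2,0,0,0,1,0,0,-2.2,0,0,0,1,0,0,0,0,0,0,1]
  newtons: 10

```text
clock: 11.18
eef_pos: [519.1, -157.9, 279.3]
eef_rot: [-3.139, -0.0, 0.084]
wrist_force: [0.3, -0.1, -1.0]
finger_gap: 0.5
finger_force: 0.0
```

Call:
jog_arm:
  rows: [0.1,-1,0,0,0,0,1,0.1,-1,0,0,0,0,1,0.1,-1,0,0,0,0,1,0.1,-1,0,0,0,0,1,0.1,-1,0,0,0,0,1]

```text
clock: 11.6
eef_pos: [525.8, -209.4, 285.0]
eef_rot: [3.141, -0.008, 0.084]
wrist_force: [-0.0, 1.7, -0.3]
finger_gap: 0.6
finger_force: 0.7
```

Force is only 1.7 N, as expected from the hinge. I'll push on, lowering a little.

Call:
jog_arm:
  rows: [0.1,-1,-0.2,0,0,0,1,0.1,-1,-0.2,0,0,0,1,0.1,-1,-0.3,0,0,0,1,0.1,-1,-0.3,0,0,0,1,0.1,-1,-0.4,0,0,0,1,0,0,0,0,0,0,1]

```text
clock: 12.1
eef_pos: [530.4, -259.7, 269.2]
eef_rot: [3.141, -0.006, 0.083]
wrist_force: [0.3, 0.2, 0.6]
finger_gap: 0.6
finger_force: 0.0
```

Call:
jog_arm:
  rows: [0,1.5,0,0,0,0,1,0,1.5,1,0,0,0,1,0,2,2,0,0,0,1,0,3,2,0,0,0,1,0,3,1.5,0,0,0,1,0,0,0,0,0,0,1]

```text
clock: 12.6
eef_pos: [531.2, -142.7, 340.6]
eef_rot: [3.139, -0.014, 0.089]
wrist_force: [-0.1, 0.2, 0.4]
finger_gap: 0.3
finger_force: 0.0
```

```bash
cat > meas.py <<'E'
from h import *
def rep(name,f):
    m,p,d=snap(name,f);P=cloud(m,d);hsv=cv2.cvtColor(p,cv2.COLOR_BGR2HSV)
    k=cv2.inRange(hsv,(10,35,110),(30,170,255))&(((P[...,2]>5)&(P[...,2]<110)).astype(np.uint8)*255)
    n,l,s,c=cv2.connectedComponentsWithStats(k)
    for i in range(1,n):
        z=np.median(P[l==i][:,2])
        cs=max(cv2.findContours((l==i).astype(np.uint8),0,2)[0],key=len)[:,0]
        r=cv2.minAreaRect(np.array([onz(m,u,v,z)[:2] for u,v in cs],np.float32))
        a,b=r[1]
        if 90<max(a,b)<130 and 40<min(a,b)<75:
            ang=r[2] if a>b else r[2]-90
            print("board",c[i].round(),"xy",np.round(r[0],1),"z",z.round(1),"dim",np.round(r[1]),"yaw",round((ang+90)%180-90,1),np.round(np.radians((ang+90)%180-90),3))
    th=np.radians(5.3);c=np.array([513.6,-90.3]);R=np.array([[np.cos(th),np.sin(th)],[-np.sin(th),np.cos(th)]])
    F=np.concatenate([(P[...,:2]-c)@R.T,P[...,2:]],-1)
    y=(F[...,2]>130)&(abs(F[...,0])<25)&(F[...,1]<-60)&(F[...,1]>-300)&(hsv[...,1]>110)&(hsv[...,0]>14)&(hsv[...,0]<34)
    q=F[y]
    if len(q)>20: print("keeper",np.median(np.arctan2(q[:,2]-91,q[:,1]+85)))
    s=manip.read_state();print(s["clock"],s["eef_pos"].round(1),s["eef_rot"].round(3),s["finger_gap"])
    return m,p,d,P,F,hsv
E
python3 -c "
from meas import *
rep('wrist','w5');rep('top','t5')"
```

```text
board [ 35. 104.] xy [586.5 280.9] z 15.7 dim [ 64. 110.] yaw -2.5 -0.043
board [116. 108.] xy [589.  154.1] z 15.7 dim [110.  62.] yaw 6.3 0.11
board [ 45. 195.] xy [451.  275.3] z 15.6 dim [112.  65.] yaw 0.3 0.005
board [123. 197.] xy [458.6 147.9] z 15.7 dim [ 61. 112.] yaw -3.2 -0.056
keeper 2.0757038041312788
12.65 [ 531.  -144.6  338.7] [ 3.139 -0.012  0.088] 0.39697418575340443
board [508. 109.] xy [ 867.3 -671.2] z 27.1 dim [ 48. 111.] yaw -79.3 -1.384
board [308. 179.] xy [589.7 158.2] z 17.2 dim [113.  60.] yaw 6.6 0.115
board [276. 180.] xy [587.  286.1] z 17.3 dim [ 61. 114.] yaw -3.5 -0.062
board [245. 186.] xy [565.2 410.7] z 16.8 dim [113.  59.] yaw 2.8 0.049
board [310. 211.] xy [458.4 150.1] z 16.9 dim [ 60. 108.] yaw -0.8 -0.013
board [278. 214.] xy [450.5 280.3] z 17.1 dim [ 57. 112.] yaw -1.9 -0.033
keeper 2.0600596609460364
12.7 [ 530.7 -145.9  337.1] [ 3.14  -0.01   0.087] 0.30752297217685737
```

Call:
jog_arm:
  rows: [0.58,3.0,-0.5,0,0,0.003,0,0.58,3.0,-0.5,0,0,0.003,0,0.58,3.0,-0.5,0,0,0.003,0,0.58,3.0,-0.5,0,0,0.003,0,0.58,3.0,-0.5,0,0,0.003,0,0.58,3.0,-0.5,0,0,0.003,0,0.58,3.0,-1,0,0,0.003,0,0.58,3.0,-2,0,0,0.003,0,0.58,3.0,-2,0,0,0.003,0,0.58,3.0,-2,0,0,0.003,0,0,0,0,0,0,0,0,0,0,0,0,0,0,0,0,0,0,0,0,0,0]

```text
clock: 13.78
eef_pos: [588.7, 151.5, 235.7]
eef_rot: [3.141, -0.008, 0.114]
wrist_force: [0.2, -0.4, -0.3]
finger_gap: 84.3
finger_force: 0.0
```

```bash
python3 -c "
from meas import *
rep('wrist','w6')"
```

```text
board [206. 164.] xy [587.5 284.2] z 15.7 dim [ 59. 110.] yaw -2.6 -0.045
board [103. 172.] xy [565.1 405.8] z 15.7 dim [111.  62.] yaw 1.6 0.027
board [317. 174.] xy [589.5 157.8] z 15.8 dim [108.  56.] yaw 6.3 0.111
board [311. 273.] xy [467.4 151.3] z 15.8 dim [56. 99.] yaw -2.4 -0.042
13.8333 [588.8 151.1 236.2] [ 3.141 -0.009  0.113] 87.82182016460222
```

View pics/w6.png

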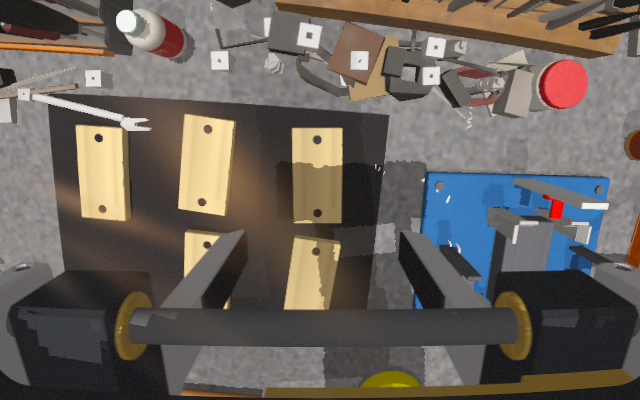

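The wrist view shows board A under the gripper at (317,174), between the fingers. I'll go down and grasp it.

Call:
jog_arm:
  rows: [0.05,0.65,-2.5,0,0,0,0,0,0,-2.5,0,0,0,0,0,0,-2.5,0,0,0,0,0,0,-2.5,0,0,0,0,0,0,-2.5,0,0,0,0,0,0,-2.5,0,0,0,0,0,0,-2.5,0,0,0,0,0,0,-2.2,0,0,0,0,0,0,-1.5,0,0,0,0,0,0,-1,0,0,0,0,0,0,0,0,0,0,0,0,0,0,0,0,0,0]
  newtons: 25

```text
clock: 14.83
eef_pos: [589.7, 158.0, 14.4]
eef_rot: [3.141, -0.009, 0.113]
wrist_force: [0.6, 0.2, 0.1]
finger_gap: 93.8
finger_force: 0.0
```

Call:
jog_arm:
  rows: [0,0,0,0,0,0,1,0,0,0,0,0,0,1,0,0,0,0,0,0,1,0,0,0,0,0,0,1,0,0,0,0,0,0,1,0,0,0,0,0,0,1,0,0,1,0,0,0,1,0,0,2.2,0,0,0,1,0,0,2.2,0,0,0,1,0,0,2.2,0,0,0,1,0,0,2.2,0,0,0,1,0,0,2.2,0,0,0,1,0,0,2.2,0,0,0,1,0,0,1.8,0,0,0,1,0,0,0,0,0,0,1]
  newtons: 25

```text
clock: 16.08
eef_pos: [590.4, 158.8, 178.0]
eef_rot: [3.141, -0.014, 0.114]
wrist_force: [0.5, -0.3, -0.2]
finger_gap: 55.8
finger_force: 25.0
```

Run:
```python
from meas import *
m,p,d,P,F,hsv=rep('wrist','w7')
# refine frame: blue base corners from wrist
k=cv2.inRange(hsv,(100,120,50),(125,255,255));k&=((abs(P[...,2]-12)<7).astype(np.uint8)*255)
n,l,s,c=cv2.connectedComponentsWithStats(k);i=1+s[1:,4].argmax();print(s[i])
m,p,d,P,F,hsv=rep('top','t7')
k=cv2.inRange(hsv,(100,120,50),(125,255,255));k[:,:330]=0;k[:,412:]=0;k[:160]=0;k[240:]=0
cs=np.argwhere(k);r=cv2.minAreaRect(np.array([onz(m,u,v,12)[:2] for v,u in cs],np.float32));print(r)
for z,b in((83,(70,95)),):
    q=(F[...,2]>70)&(F[...,2]<92)&(abs(F[...,0])<85)&(abs(F[...,1])<60)
    a=F[q];print("guides",len(a),a.min(0),a.max(0))
pk=(abs(F[...,0])<70)&(abs(F[...,1])<40)&(abs(F[...,2]-40)<5)
r=cv2.minAreaRect(P[pk][:,:2].astype(np.float32));print("packer",r)
```

```text
board [195. 175.] xy [587.4 283.9] z 15.8 dim [ 59. 111.] yaw -2.3 -0.04
board [ 77. 184.] xy [565.  405.5] z 15.7 dim [111.  63.] yaw 1.5 0.026
16.1333 [589.7 158.7 175.4] [ 3.141 -0.011  0.114] 55.52385710100529
[ 438  184  202  114 9772]
board [508. 109.] xy [ 867.  -670.9] z 27.8 dim [ 48. 111.] yaw -79.3 -1.384
board [276. 181.] xy [587.4 287.1] z 17.5 dim [ 56. 115.] yaw -0.0 -0.0
board [245. 186.] xy [564.7 411.1] z 17.6 dim [114.  56.] yaw 0.7 0.012
board [278. 214.] xy [450.1 278.9] z 17.6 dim [ 56. 112.] yaw -0.0 -0.0
keeper 2.0563467988156465
16.1833 [589.  158.5 173.5] [ 3.141 -0.008  0.114] 55.81970409385254
((513.9629516601562, -90.26972961425781), (207.67393493652344, 227.3441619873047), 5.459643840789795)
guides 96 [-66.72996565 -43.36743732  70.0631516 ] [84.26172667 41.83066586 91.83505126]
packer ((514.113525390625, -90.96591186523438), (126.03781127929688, 73.48055267333984), 7.02608585357666)
```

Call:
jog_arm:
  rows: [-0.75,-2.49,0,0,0,-0.002,1,-0.75,-2.49,0,0,0,-0.002,1,-0.75,-2.49,0,0,0,-0.002,1,-0.75,-2.49,0,0,0,-0.002,1,-0.75,-2.49,0,0,0,-0.002,1,-0.75,-2.49,0,0,0,-0.002,1,-0.75,-2.49,0,0,0,-0.002,1,-0.75,-2.49,0,0,0,-0.002,1,-0.75,-2.49,0,0,0,-0.002,1,-0.75,-2.49,0,0,0,-0.002,1,0,0,0,0,0,0,1,0,0,0,0,0,0,1,0,0,0,0,0,0,1]

```text
clock: 17.27
eef_pos: [513.9, -90.0, 172.5]
eef_rot: [3.142, -0.006, 0.094]
wrist_force: [-0.1, 0.4, -0.7]
finger_gap: 55.6
finger_force: 25.0
```

Run:
```python
from meas import *
m,p,d,P,F,hsv=rep('wrist','w8')
k=(F[...,2]>150)&(F[...,2]<185)&(abs(F[...,0])<70)&(abs(F[...,1])<35)&(hsv[...,0]<32)&(hsv[...,1]>35)
q=P[k];print("held",len(q),q.min(0),q.max(0));A=np.c_[q[:,:2],np.ones(len(q))];print(np.linalg.lstsq(A,q[:,2],rcond=None)[0],cv2.minAreaRect(q[:,:2].astype(np.float32)))
for lo,hi in((76,90),):
    k=(F[...,2]>lo)&(F[...,2]<hi)&(abs(F[...,0])<80)&(abs(F[...,1])<50);a=F[k];print(len(a),a.min(0),a.max(0))
```

```text
board [ 85. 218.] xy [458.8 147.3] z 15.7 dim [ 62. 112.] yaw -2.4 -0.042
keeper 2.072719897176128
17.3167 [514.1 -89.7 172.7] [ 3.141 -0.007  0.095] 55.84026929513775
held 17830 [ 478.1298909  -121.38102082  162.97574967] [571.30521868 -57.97250768 184.51545687]
[-6.04893092e-03  9.67940485e-04  1.77465641e+02] ((524.5719604492188, -89.42909240722656), (89.11264038085938, 58.02431869506836), 5.145576000213623)
974 [-61.97705949 -44.31326804  76.00130823] [79.99896263 40.21885804 83.70216676]
```

View pics/w8.png

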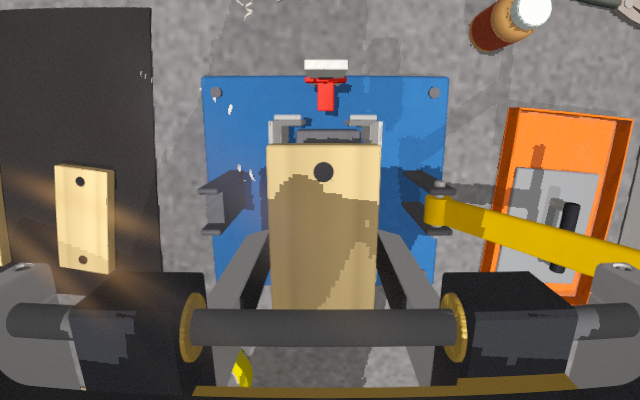

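Board A is held straight, with its leading edge at row 144. The guides at (290,125) and (365,125) straddle it. Lowering into the bay.

Call:
jog_arm:
  rows: [0,-0.13,-2.2,0,0,0,1,0,0,-2.2,0,0,0,1,0,0,-2.0,0,0,0,1,0,0,-1.0,0,0,0,1,0,0,-1.0,0,0,0,1,0,0,-1.0,0,0,0,1,0,0,-1.0,0,0,0,1,0,0,-0.7,0,0,0,1,0,0,-0.5,0,0,0,1,0,0,0,0,0,0,1,0,0,0,0,0,0,1]

```text
clock: 18.23
eef_pos: [514.3, -91.8, 57.6]
eef_rot: [3.141, -0.008, 0.094]
wrist_force: [0.8, -0.5, -1.5]
finger_gap: 55.6
finger_force: 25.0
```

Call:
jog_arm:
  rows: [0,0,-0.2,0,0,0,1,0,0,-0.2,0,0,0,1,0,0,0,0,0,0,1,0,0,0,0,0,0,1]

```text
clock: 18.57
eef_pos: [514.2, -91.8, 53.5]
eef_rot: [3.141, -0.008, 0.094]
wrist_force: [0.5, -0.5, -1.9]
finger_gap: 55.5
finger_force: 25.0
```

Call:
jog_arm:
  rows: [0,0,-0.15,0,0,0,1,0,0,0,0,0,0,1,0,0,0,0,0,0,0.25,0,0,0,0,0,0,0.25,0,0,0,0,0,0,0.25,0,0,0,0,0,0,0.25,0,0,1,0,0,0,0.25,0,0,2.2,0,0,0,0.25,0,0,2.2,0,0,0,0.25,0,0,2.2,0,0,0,0.25,0,0,2.2,0,0,0,0.25,0,0,2.2,0,0,0,0.25,0,0,2.2,0,0,0,0,0,0,2.2,0,0,0,0,0,0,2.2,0,0,0,0,0,0,0,0,0,0,0,0,0,0,0,0,0,0]

```text
clock: 19.98
eef_pos: [514.4, -91.8, 239.4]
eef_rot: [3.14, -0.01, 0.094]
wrist_force: [0.2, -0.2, -0.5]
finger_gap: 93.5
finger_force: 0.0
```

Run:
```python
from meas import *
rep('wrist','w9'); rep('top','t9')
```

```text
board [16. 89.] xy [586.1 270.3] z 15.6 dim [ 46. 110.] yaw -3.6 -0.062
board [323. 181.] xy [514.4 -92.3] z 52.8 dim [110.  56.] yaw 5.0 0.087
board [ 23. 200.] xy [451.5 274.7] z 15.6 dim [ 65. 112.] yaw -0.6 -0.011
board [118. 204.] xy [458.5 148.4] z 15.7 dim [ 62. 112.] yaw -2.7 -0.047
keeper 2.0745260223211464
20.0333 [514.  -91.7 238.1] [ 3.141 -0.008  0.094] 94.0186387016333
board [508. 109.] xy [ 868.6 -671.8] z 25.8 dim [ 49. 111.] yaw -79.3 -1.384
board [276. 180.] xy [587.2 285.9] z 16.8 dim [ 60. 113.] yaw -4.0 -0.07
board [245. 186.] xy [564.7 411.1] z 17.6 dim [114.  56.] yaw 0.7 0.012
board [310. 211.] xy [456.5 150.1] z 16.9 dim [ 60. 112.] yaw -0.8 -0.013
board [278. 214.] xy [450.2 280. ] z 17.3 dim [ 59. 112.] yaw -0.8 -0.013
board [340. 255.] xy [283.7  33.7] z 25.3 dim [71. 98.] yaw -14.1 -0.247
keeper 2.060979342976116
20.0833 [513.8 -91.7 237.4] [ 3.141 -0.007  0.094] 93.88905875148771
```

View pics/w9.png

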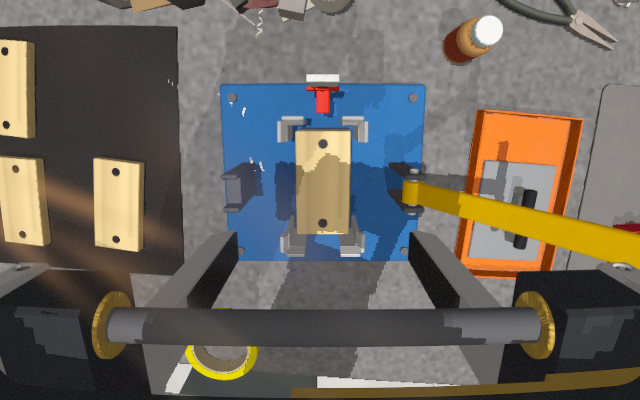

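Board 1 is seated in the bay with its top near 54 (centre (323,181)). Next is the board at (457,150).

Call:
jog_arm:
  rows: [-0.56,2.42,0,0,0,-0.0134,0,-0.56,2.42,0,0,0,-0.0134,0,-0.56,2.42,0,0,0,-0.0134,0,-0.56,2.42,0,0,0,-0.0134,0,-0.56,2.42,0,0,0,-0.0134,0,-0.56,2.42,0,0,0,-0.0134,0,-0.56,2.42,0,0,0,-0.0134,0,-0.56,2.42,0,0,0,-0.0134,0,-0.56,2.42,0,0,0,-0.0134,0,-0.56,2.42,0,0,0,-0.0134,0,0,0,0,0,0,0,0,0,0,0,0,0,0,0,0,0,0,0,0,0,0]

```text
clock: 21.17
eef_pos: [458.0, 149.8, 237.3]
eef_rot: [3.14, -0.007, -0.039]
wrist_force: [0.2, 0.5, -0.0]
finger_gap: 94.1
finger_force: 0.0
```

Run:
```python
from meas import *
rep('wrist','w10')
```

```text
board [192.  64.] xy [586.5 284.3] z 15.8 dim [ 59. 110.] yaw -2.9 -0.051
board [90. 92.] xy [564.6 405.8] z 15.7 dim [110.  63.] yaw 1.3 0.023
board [552. 120.] xy [514.  -88.6] z 52.7 dim [111.  62.] yaw 5.1 0.089
board [321. 175.] xy [458.5 151.5] z 15.8 dim [ 55. 109.] yaw -2.4 -0.042
board [211. 185.] xy [450.9 277.9] z 15.7 dim [110.  59.] yaw 0.4 0.006
21.2167 [458.2 149.5 237.4] [ 3.14  -0.007 -0.04 ] 94.30511335347566
```

Call:
jog_arm:
  rows: [0.03,0.17,-2.5,0,0,0,0,0,0,-2.5,0,0,0,0,0,0,-2.5,0,0,0,0,0,0,-2.5,0,0,0,0,0,0,-2.5,0,0,0,0,0,0,-2.5,0,0,0,0,0,0,-2.5,0,0,0,0,0,0,-2.3,0,0,0,0,0,0,-1.5,0,0,0,0,0,0,-1,0,0,0,0,0,0,0,0,0,0,0,0,0,0,0,0,0,0]

```text
clock: 22.22
eef_pos: [458.7, 151.5, 15.2]
eef_rot: [3.141, -0.007, -0.04]
wrist_force: [1.8, 0.6, -0.0]
finger_gap: 93.8
finger_force: 0.0
```

Call:
jog_arm:
  rows: [0,0,0,0,0,0,1,0,0,0,0,0,0,1,0,0,0,0,0,0,1,0,0,0,0,0,0,1,0,0,0,0,0,0,1,0,0,0,0,0,0,1,0,0,1,0,0,0,1,0,0,2.2,0,0,0,1,0,0,2.2,0,0,0,1,0,0,2.2,0,0,0,1,0,0,2.2,0,0,0,1,0,0,2.2,0,0,0,1,0,0,2.2,0,0,0,1,0,0,1.8,0,0,0,1,0,0,0,0,0,0,1]
  newtons: 25

```text
clock: 23.47
eef_pos: [459.6, 152.2, 178.9]
eef_rot: [-3.141, -0.013, -0.04]
wrist_force: [0.9, -0.0, -1.2]
finger_gap: 56.0
finger_force: 25.0
```

Call:
jog_arm:
  rows: [0.555,-2.435,0,0,0,0.0134,1,0.555,-2.435,0,0,0,0.0134,1,0.555,-2.435,0,0,0,0.0134,1,0.555,-2.435,0,0,0,0.0134,1,0.555,-2.435,0,0,0,0.0134,1,0.555,-2.435,0,0,0,0.0134,1,0.555,-2.435,0,0,0,0.0134,1,0.555,-2.435,0,0,0,0.0134,1,0.555,-2.435,0,0,0,0.0134,1,0.555,-2.435,0,0,0,0.0134,1,0,0,0,0,0,0,1,0,0,0,0,0,0,1,0,0,0,0,0,0,1]

```text
clock: 24.55
eef_pos: [513.5, -91.1, 174.3]
eef_rot: [3.141, -0.007, 0.094]
wrist_force: [-0.7, 0.8, -1.5]
finger_gap: 55.8
finger_force: 25.0
```

Run:
```python
from meas import *
m,p,d,P,F,hsv=rep('wrist','w11')
k=(F[...,2]>150)&(F[...,2]<185)&(abs(F[...,0])<70)&(abs(F[...,1])<35)&(hsv[...,0]<32)&(hsv[...,1]>35)
q=P[k];print("held",len(q),q.min(0),q.max(0),cv2.minAreaRect(q[:,:2].astype(np.float32)))
```

```text
keeper 2.0730378432978442
24.6 [513.6 -90.8 174.6] [ 3.141 -0.007  0.095] 55.56680069556413
held 17599 [ 477.44648274 -122.27543671  160.88132789] [570.51669467 -59.34180087 184.7066204 ] ((523.8606567382812, -91.00806427001953), (89.14315795898438, 57.976680755615234), 5.061099529266357)
```

Call:
jog_arm:
  rows: [0.07,-0.09,-2.2,0,0,0,1,0,0,-2.2,0,0,0,1,0,0,-1.0,0,0,0,1,0,0,-1.0,0,0,0,1,0,0,-1.0,0,0,0,1,0,0,-1.0,0,0,0,1,0,0,-1.0,0,0,0,1,0,0,-0.7,0,0,0,1,0,0,-0.3,0,0,0,1,0,0,0,0,0,0,1,0,0,0,0,0,0,1]

```text
clock: 25.52
eef_pos: [514.8, -92.5, 71.2]
eef_rot: [3.141, -0.008, 0.094]
wrist_force: [-0.3, 0.0, -1.1]
finger_gap: 55.8
finger_force: 25.0
```

Call:
jog_arm:
  rows: [0,0,-0.2,0,0,0,1,0,0,0,0,0,0,1,0,0,0,0,0,0,1]

```text
clock: 25.77
eef_pos: [514.7, -92.5, 69.2]
eef_rot: [3.141, -0.008, 0.094]
wrist_force: [0.2, -0.3, -1.6]
finger_gap: 55.8
finger_force: 25.0
```

Call:
jog_arm:
  rows: [0,0,-0.2,0,0,0,1,0,0,-0.12,0,0,0,1,0,0,0,0,0,0,1,0,0,0,0,0,0,1]

```text
clock: 26.1
eef_pos: [514.9, -92.5, 66.6]
eef_rot: [3.14, -0.008, 0.094]
wrist_force: [-4.6, 1.0, 10.6]
finger_gap: 55.8
finger_force: 25.0
```

Call:
jog_arm:
  rows: [0,0,0,0,0,0,0.25,0,0,0,0,0,0,0.25,0,0,0,0,0,0,0.25,0,0,0,0,0,0,0.25,0,0,1,0,0,0,0.25,0,0,2.2,0,0,0,0.25,0,0,2.2,0,0,0,0.25,0,0,2.2,0,0,0,0.25,0,0,2.2,0,0,0,0.25,0,0,2.2,0,0,0,0.25,0,0,2.2,0,0,0,0,0,0,2.2,0,0,0,0,0,0,1,0,0,0,0,0,0,0,0,0,0,0,0,0,0,0,0,0,0]

```text
clock: 27.35
eef_pos: [514.5, -92.5, 239.4]
eef_rot: [3.141, -0.008, 0.094]
wrist_force: [0.1, -0.1, -0.8]
finger_gap: 94.1
finger_force: 0.0
```

Run:
```python
from meas import *
rep('wrist','w12'); rep('top','t12')
```

```text
board [16. 88.] xy [586.1 270.2] z 15.5 dim [ 45. 111.] yaw -4.0 -0.069
board [323. 183.] xy [514.6 -93.1] z 66.8 dim [110.  56.] yaw 5.5 0.096
board [ 23. 200.] xy [451.6 274.5] z 15.7 dim [ 66. 111.] yaw -0.5 -0.008
keeper 2.0744795120856376
27.4 [514.3 -92.4 238.6] [ 3.141 -0.006  0.094] 93.40979504612385
board [508. 109.] xy [ 867.2 -671.2] z 27.3 dim [ 48. 111.] yaw -79.3 -1.384
board [276. 180.] xy [587.6 286.9] z 17.2 dim [ 59. 112.] yaw -3.8 -0.066
board [245. 186.] xy [564.9 411.1] z 17.1 dim [114.  56.] yaw 0.7 0.012
board [278. 214.] xy [450.1 280. ] z 17.5 dim [ 59. 111.] yaw -0.8 -0.013
board [340. 255.] xy [284.7  33.2] z 24.8 dim [72. 96.] yaw -14.9 -0.259
keeper 2.0560034056289442
27.45 [514.2 -92.4 238.3] [ 3.142 -0.006  0.094] 93.73279739510761
```

Call:
jog_arm:
  rows: [-0.49,2.85,0,0,0,-0.0072,0,-0.49,2.85,0,0,0,-0.0072,0,-0.49,2.85,0,0,0,-0.0072,0,-0.49,2.85,0,0,0,-0.0072,0,-0.49,2.85,0,0,0,-0.0072,0,-0.49,2.85,0,0,0,-0.0072,0,-0.49,2.85,0,0,0,-0.0072,0,-0.49,2.85,0,0,0,-0.0072,0,-0.49,2.85,0,0,0,-0.0072,0,-0.49,2.85,0,0,0,-0.0072,0,-0.49,2.85,0,0,0,-0.0072,0,-0.49,2.85,0,0,0,-0.0072,0,-0.49,2.85,0,0,0,-0.0072,0,0,0,0,0,0,0,0,0,0,0,0,0,0,0,0,0,0,0,0,0,0]

```text
clock: 28.78
eef_pos: [450.8, 277.6, 238.8]
eef_rot: [3.14, -0.006, 0.001]
wrist_force: [0.2, -1.0, -0.9]
finger_gap: 94.4
finger_force: 0.0
```

Run:
```python
from meas import *
rep('wrist','w13')
```

```text
board [315.  51.] xy [585.5 285.9] z 15.8 dim [ 56. 107.] yaw -2.7 -0.047
board [202.  72.] xy [564.7 408. ] z 15.8 dim [110.  58.] yaw 1.4 0.024
board [320. 174.] xy [451.5 280. ] z 15.8 dim [109.  56.] yaw 0.1 0.001
28.8333 [451.  277.2 239.1] [ 3.14  -0.007  0.   ] 93.77084163405524
```

Call:
jog_arm:
  rows: [0.05,0.25,-2.5,0,0,0,0,0,0,-2.5,0,0,0,0,0,0,-2.5,0,0,0,0,0,0,-2.5,0,0,0,0,0,0,-2.5,0,0,0,0,0,0,-2.5,0,0,0,0,0,0,-2.5,0,0,0,0,0,0,-2.4,0,0,0,0,0,0,-1.5,0,0,0,0,0,0,-1,0,0,0,0,0,0,0,0,0,0,0,0,0,0,0,0,0,0]

```text
clock: 29.83
eef_pos: [451.8, 280.1, 16.0]
eef_rot: [3.141, -0.008, -0.0]
wrist_force: [0.6, -0.1, -0.1]
finger_gap: 93.9
finger_force: 0.0
```

Call:
jog_arm:
  rows: [0,0,0,0,0,0,1,0,0,0,0,0,0,1,0,0,0,0,0,0,1,0,0,0,0,0,0,1,0,0,0,0,0,0,1,0,0,0,0,0,0,1,0,0,1,0,0,0,1,0,0,2.2,0,0,0,1,0,0,2.2,0,0,0,1,0,0,2.2,0,0,0,1,0,0,2.2,0,0,0,1,0,0,2.2,0,0,0,1,0,0,2.2,0,0,0,1,0,0,1.8,0,0,0,1,0,0,0,0,0,0,1]
  newtons: 25

```text
clock: 31.08
eef_pos: [452.5, 281.1, 179.9]
eef_rot: [-3.14, -0.013, 0.001]
wrist_force: [1.0, 0.3, -0.3]
finger_gap: 55.3
finger_force: 25.0
```

Call:
jog_arm:
  rows: [0.482,-2.863,0,0,0,0.0072,1,0.482,-2.863,0,0,0,0.0072,1,0.482,-2.863,0,0,0,0.0072,1,0.482,-2.863,0,0,0,0.0072,1,0.482,-2.863,0,0,0,0.0072,1,0.482,-2.863,0,0,0,0.0072,1,0.482,-2.863,0,0,0,0.0072,1,0.482,-2.863,0,0,0,0.0072,1,0.482,-2.863,0,0,0,0.0072,1,0.482,-2.863,0,0,0,0.0072,1,0.482,-2.863,0,0,0,0.0072,1,0.482,-2.863,0,0,0,0.0072,1,0.482,-2.863,0,0,0,0.0072,1,0,0,0,0,0,0,1,0,0,0,0,0,0,1,0,0,0,0,0,0,1]

```text
clock: 32.42
eef_pos: [513.7, -91.3, 175.1]
eef_rot: [3.141, -0.007, 0.094]
wrist_force: [0.3, -0.1, -0.8]
finger_gap: 55.5
finger_force: 25.0
```

Run:
```python
from meas import *
m,p,d,P,F,hsv=rep('wrist','w14')
k=(F[...,2]>150)&(F[...,2]<185)&(abs(F[...,0])<70)&(abs(F[...,1])<35)&(hsv[...,0]<32)&(hsv[...,1]>35)
q=P[k];print("held",len(q),q.min(0),q.max(0),cv2.minAreaRect(q[:,:2].astype(np.float32)))
```

```text
keeper 2.0730400198072125
32.4667 [513.8 -90.9 175.4] [ 3.141 -0.007  0.095] 55.80198375853471
held 17507 [ 476.84979481 -122.5281776   165.83889206] [570.60441864 -59.39782643 184.93010637] ((523.7611083984375, -90.99471282958984), (89.37796783447266, 58.084815979003906), 5.3810319900512695)
```

Call:
jog_arm:
  rows: [0.05,-0.1,-2.2,0,0,0,1,0,0,-1.5,0,0,0,1,0,0,-1.0,0,0,0,1,0,0,-1.0,0,0,0,1,0,0,-1.0,0,0,0,1,0,0,-1.0,0,0,0,1,0,0,-0.7,0,0,0,1,0,0,-0.5,0,0,0,1,0,0,0,0,0,0,1,0,0,-0.2,0,0,0,1,0,0,0,0,0,0,1]

```text
clock: 33.38
eef_pos: [514.8, -92.8, 84.9]
eef_rot: [3.141, -0.008, 0.094]
wrist_force: [-0.7, -0.2, -3.2]
finger_gap: 55.6
finger_force: 25.0
```

Call:
jog_arm:
  rows: [0,0,-0.15,0,0,0,1,0,0,0,0,0,0,1,0,0,0,0,0,0,1]

```text
clock: 33.63
eef_pos: [514.7, -92.7, 83.4]
eef_rot: [3.141, -0.008, 0.094]
wrist_force: [-0.8, -1.0, -0.5]
finger_gap: 55.7
finger_force: 25.0
```

Call:
jog_arm:
  rows: [0,0,-0.15,0,0,0,1,0,0,-0.05,0,0,0,1,0,0,0,0,0,0,1,0,0,0,0,0,0,1]

```text
clock: 33.97
eef_pos: [514.7, -92.7, 81.5]
eef_rot: [3.141, -0.008, 0.094]
wrist_force: [-1.9, -1.1, 3.2]
finger_gap: 55.9
finger_force: 25.0
```

Call:
jog_arm:
  rows: [0,0,0,0,0,0,0.25,0,0,0,0,0,0,0.25,0,0,0,0,0,0,0.25,0,0,0,0,0,0,0.25,0,0,1,0,0,0,0.25,0,0,2.2,0,0,0,0.25,0,0,2.2,0,0,0,0.25,0,0,2.2,0,0,0,0.25,0,0,2.2,0,0,0,0.25,0,0,2.2,0,0,0,0.25,0,0,2.2,0,0,0,0.25,0,0,2.2,0,0,0,0.25,0,0,2.2,0,0,0,0.25,0,0,2.2,0,0,0,0.25,0,0,2.2,0,0,0,0.4,0,0,2.2,0,0,0,0.6,0,0,2.2,0,0,0,0.6,0,0,0,0,0,0,0.6,0,0,0,0,0,0,0.6]

```text
clock: 35.55
eef_pos: [514.6, -92.7, 356.5]
eef_rot: [3.14, -0.01, 0.094]
wrist_force: [0.1, 0.3, -0.4]
finger_gap: 40.9
finger_force: 0.0
```

Run:
```python
from meas import *
def hd(m,p,d,P,F,hsv):
    q=F[(F[...,2]>255)&(F[...,2]<300)&(abs(F[...,0])<75)&(F[...,1]<-150)&(F[...,1]>-230)&(hsv[...,2]<70)]
    if len(q): print("handle",len(q),np.percentile(q,[2,50,98],axis=0))
hd(*rep('wrist','w15')); hd(*rep('top','t15'))
```

```text
board [73. 92.] xy [586.5 281.8] z 15.6 dim [ 64. 110.] yaw -2.6 -0.046
board [323. 169.] xy [514.8 -93.1] z 80.7 dim [111.  57.] yaw 5.4 0.094
keeper 2.076093996963376
35.6 [514.4 -92.6 355.2] [ 3.141 -0.008  0.094] 38.78534451960086
handle 2259 [[ -50.90389778 -192.93376149  272.81707095]
 [   4.73330984 -186.7474806   279.26195319]
 [  53.45754138 -184.01934002  281.53140686]]
board [508. 109.] xy [ 867.3 -671.2] z 27.1 dim [ 48. 111.] yaw -79.3 -1.384
board [276. 180.] xy [587.1 286. ] z 17.8 dim [ 60. 112.] yaw -4.4 -0.076
board [245. 186.] xy [564.9 411.2] z 16.9 dim [114.  56.] yaw 0.7 0.012
keeper 2.0575287273473912
35.65 [514.3 -92.6 354.6] [ 3.141 -0.007  0.094] 38.33482697399845
handle 60 [[ -49.12291438 -191.60849588  276.75363622]
 [   5.83004507 -186.78177983  280.68633197]
 [  51.23688054 -183.48655575  286.97169249]]
```

View pics/w15.png

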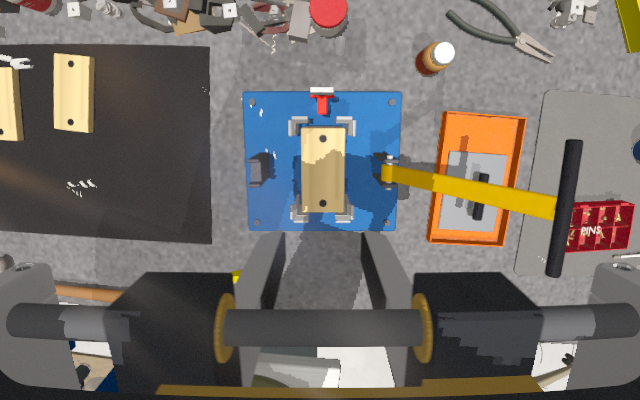

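The stack of three boards is at z≈82 (centre (323,169)), two spares remain on the mat, and the bottle at (435,57) is still standing. The handle is at (563,208). I'll move over it, gripping on the -x side of the bar.

Call:
jog_arm:
  rows: [-0.22,-3.12,0,0,0,0,0.6,-0.22,-3.12,0,0,0,0,0.6,-0.22,-3.12,0,0,0,0,0.6,-0.22,-3.12,0,0,0,0,0.6,-0.22,-3.12,0,0,0,0,0.6,-0.22,-3.12,0,0,0,0,0.6,0,0,0,0,0,0,0.6,0,0,-2.5,0,0,0,0.6,0,0,-2.5,0,0,0,0.6,0,0,-2.3,0,0,0,0.6,0,0,-1.5,0,0,0,0.6,0,0,0,0,0,0,0.6,0,0,0,0,0,0,0.6]
  newtons: 12

```text
clock: 36.73
eef_pos: [501.2, -279.5, 266.8]
eef_rot: [-3.141, -0.006, 0.094]
wrist_force: [-0.5, -0.6, 1.2]
finger_gap: 37.7
finger_force: 0.0
```

Run:
```python
import numpy as np
a=np.r_[np.linspace(2.065,0.065,20),0]
y=212*np.cos(a);z=212*np.sin(a);dy=np.diff(y)/10;dz=np.diff(z)/10
for i in range(20): print(round(a[i+1],2),[round(-.0924*dy[i],2),round(.9957*dy[i],2),round(dz[i],2)])
from h import *
s=manip.read_state();print(s["eef_pos"],s["eef_rot"],s["wrist_force"])
m,p,d=snap("wrist","w16")
```

```text
1.96 [np.float64(-0.19), np.float64(2.01), np.float64(0.95)]
1.85 [np.float64(-0.19), np.float64(2.1), np.float64(0.74)]
1.75 [np.float64(-0.2), np.float64(2.16), np.float64(0.51)]
1.64 [np.float64(-0.2), np.float64(2.2), np.float64(0.28)]
1.54 [np.float64(-0.21), np.float64(2.22), np.float64(0.05)]
1.43 [np.float64(-0.21), np.float64(2.21), np.float64(-0.19)]
1.33 [np.float64(-0.2), np.float64(2.18), np.float64(-0.42)]
1.22 [np.float64(-0.2), np.float64(2.12), np.float64(-0.65)]
1.12 [np.float64(-0.19), np.float64(2.05), np.float64(-0.87)]
1.01 [np.float64(-0.18), np.float64(1.94), np.float64(-1.08)]
0.91 [np.float64(-0.17), np.float64(1.82), np.float64(-1.28)]
0.8 [np.float64(-0.16), np.float64(1.68), np.float64(-1.46)]
0.7 [np.float64(-0.14), np.float64(1.51), np.float64(-1.63)]
0.59 [np.float64(-0.12), np.float64(1.33), np.float64(-1.78)]
0.49 [np.float64(-0.11), np.float64(1.14), np.float64(-1.91)]
0.38 [np.float64(-0.09), np.float64(0.93), np.float64(-2.02)]
0.28 [np.float64(-0.07), np.float64(0.72), np.float64(-2.11)]
0.17 [np.float64(-0.05), np.float64(0.49), np.float64(-2.18)]
0.06 [np.float64(-0.02), np.float64(0.26), np.float64(-2.22)]
0.0 [np.float64(-0.0), np.float64(0.04), np.float64(-1.38)]
[ 501.19319891 -279.45215526  266.75105491] [-3.14118113 -0.00628976  0.0943782 ] [-0.4922517  -0.62798852  1.16206182]
```

View pics/w16.png

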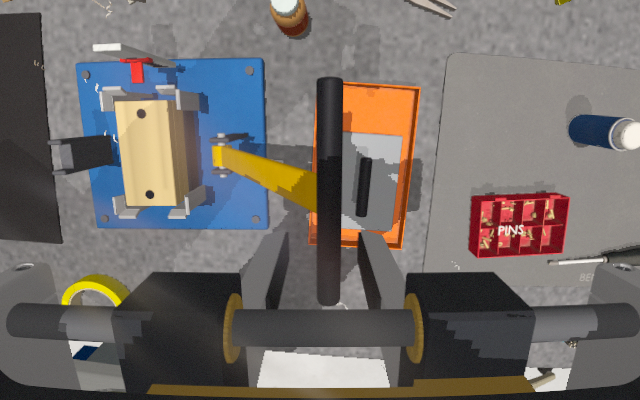

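The handle runs between the fingers at (330,260), clear of the bar at (310,190). I'll close and start the swing.

Call:
jog_arm:
  rows: [0,0,0,0,0,0,1,0,0,0,0,0,0,1,0,0,0,0,0,0,1,0,0,0,0,0,0,1,0,0,0,0,0,0,1,0,0,0,0,0,0,1]
  newtons: 12

```text
clock: 37.28
eef_pos: [501.6, -280.2, 267.8]
eef_rot: [3.14, -0.009, 0.094]
wrist_force: [0.9, -2.3, 4.2]
finger_gap: 11.4
finger_force: 12.0
```

Call:
jog_arm:
  rows: [-0.19,2.0,0.95,0,0,0,1,-0.19,2.1,0.74,0,0,0,1,-0.2,2.16,0.5,0,0,0,1,-0.2,2.2,0.28,0,0,0,1,0,0,0,0,0,0,1]

```text
clock: 37.7
eef_pos: [493.5, -192.8, 293.2]
eef_rot: [3.141, -0.009, 0.096]
wrist_force: [-3.1, 1.1, 8.6]
finger_gap: 11.1
finger_force: 12.0
```

Call:
jog_arm:
  rows: [-0.2,2.2,0.05,0,0,0,1,-0.2,2.2,-0.19,0,0,0,1,-0.2,2.18,-0.42,0,0,0,1,-0.2,2.12,-0.65,0,0,0,1,-0.19,2.05,-0.87,0,0,0,1,0,0,0,0,0,0,1]

```text
clock: 38.2
eef_pos: [483.5, -85.4, 270.2]
eef_rot: [-3.141, -0.007, 0.096]
wrist_force: [-0.8, 1.3, 2.3]
finger_gap: 11.3
finger_force: 12.0
```

Call:
jog_arm:
  rows: [-0.18,1.94,-1.08,0,0,0,1,-0.17,1.82,-1.28,0,0,0,1,-0.16,1.68,-1.46,0,0,0,1,-0.14,1.5,-1.63,0,0,0,1,-0.12,1.33,-1.78,0,0,0,1,0,0,0,0,0,0,1]

```text
clock: 38.7
eef_pos: [475.6, -3.2, 196.2]
eef_rot: [-3.14, -0.006, 0.096]
wrist_force: [0.6, 5.3, 0.2]
finger_gap: 11.5
finger_force: 12.0
```

Call:
jog_arm:
  rows: [-0.1,1.14,-1.91,0,0,0,1,-0.09,0.93,-2.02,0,0,0,1,-0.07,0.72,-2.1,0,0,0,1,-0.05,0.49,-2.18,0,0,0,1,-0.02,0.2,-1.5,0,0,0,1,0,0,0,0,0,0,1]

```text
clock: 39.2
eef_pos: [472.8, 30.7, 99.3]
eef_rot: [-3.14, -0.007, 0.094]
wrist_force: [2.6, 13.0, -0.4]
finger_gap: 11.1
finger_force: 12.0
```

Call:
jog_arm:
  rows: [0,0,-0.8,0,0,0,1,0,0,-0.6,0,0,0,1,0,0,-0.4,0,0,0,1,0,0,0,0,0,0,1]

```text
clock: 39.53
eef_pos: [472.8, 31.6, 82.9]
eef_rot: [-3.138, -0.007, 0.094]
wrist_force: [1.4, 24.0, -0.5]
finger_gap: 12.2
finger_force: 12.0
```

Call:
jog_arm:
  rows: [0,0.25,-0.1,0,0,0,1,0,0.1,-0.1,0,0,0,1,0,0,-0.1,0,0,0,1,0,0,0,0,0,0,1]

```text
clock: 39.87
eef_pos: [472.9, 32.1, 80.3]
eef_rot: [3.14, -0.007, 0.094]
wrist_force: [0.5, -4.7, -1.1]
finger_gap: 11.5
finger_force: 12.0
```

Call:
jog_arm:
  rows: [0,0,-0.15,0,0,0,1,0,0,-0.15,0,0,0,1,0,0,-0.1,0,0,0,1,0,0,0,0,0,0,1]

```text
clock: 40.2
eef_pos: [472.9, 32.2, 76.4]
eef_rot: [3.14, -0.007, 0.094]
wrist_force: [0.8, -5.9, -0.8]
finger_gap: 11.5
finger_force: 12.0
```

There's no end-stop force in z, so I'll release, look, and press from above if needed.

Call:
jog_arm:
  rows: [0,0,0,0,0,0,0.65,0,0,0,0,0,0,0.65,0,0,0,0,0,0,0.65,0,0,1.5,0,0,0,0.65,0,0,2.2,0,0,0,0.65,0,0,2.2,0,0,0,0.65,0,0,2.2,0,0,0,0.65,0,0,2.2,0,0,0,0.65,0,0,2.2,0,0,0,0.65,0,0,0,0,0,0,0.65,0,0,0,0,0,0,0.65]

```text
clock: 41.12
eef_pos: [473.1, 33.3, 202.3]
eef_rot: [3.141, -0.01, 0.094]
wrist_force: [-0.4, 0.3, -0.3]
finger_gap: 32.8
finger_force: 0.0
```

Run:
```python
from meas import *
def kp(m,p,d,P,F,hsv):
    y=(F[...,2]>60)&(abs(F[...,0])<18)&(F[...,1]<115)&(F[...,1]>-80)&(hsv[...,1]>130)&(hsv[...,0]>17)&(hsv[...,0]<34)
    q=F[y];print("bar",len(q),np.polyfit(q[:,1],q[:,2],1) if len(q)>20 else 0)
    b=F[(abs(F[...,0])<70)&(F[...,1]>110)&(F[...,1]<145)&(F[...,2]>70)&(F[...,2]<130)&(hsv[...,2]<70)]
    if len(b):print("handle",len(b),np.percentile(b,[2,50,98],axis=0))
kp(*rep('wrist','w17'));kp(*rep('top','t17'))
```

```text
board [86. 53.] xy [584.  281.9] z 15.7 dim [ 63. 105.] yaw -2.3 -0.041
41.1667 [472.6  33.2 201.3] [ 3.141 -0.007  0.094] 33.0882064996285
bar 8674 [  1.1275235  114.95058641]
handle 1898 [[-51.11177182 119.87363846  90.89083695]
 [  3.85593745 125.41158023  94.94078521]
 [ 53.11205711 131.00313119  96.86841684]]
board [508. 109.] xy [ 866.8 -670.6] z 28.3 dim [ 48. 111.] yaw -79.3 -1.384
board [276. 180.] xy [586.9 286.4] z 16.9 dim [ 60. 114.] yaw -3.3 -0.058
board [245. 186.] xy [565.  411.1] z 17.2 dim [114.  56.] yaw 0.7 0.012
41.2167 [472.3  33.2 200.8] [ 3.141 -0.006  0.094] 32.93659725025088
bar 92 [-3.10774069e-02  9.31074387e+01]
handle 7 [[-41.5916529  123.43282374  93.43089064]
 [-37.63056241 127.14997148  98.48343609]
 [-33.90957878 131.35027467  99.13130462]]
```

View pics/w17.png

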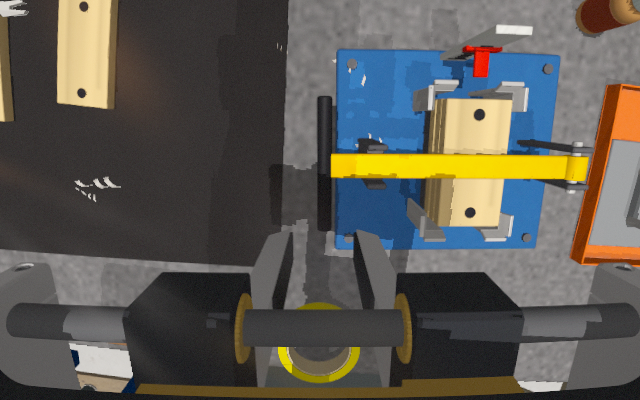

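The bar lies across the stack, with its handle at (325,160) and its end in the catch at (375,165). I'll press gently with closed fingers to make sure it is fully home.

Call:
jog_arm:
  rows: [1.5,0.07,0,0,0,0,1,1.45,0.05,0,0,0,0,1,0,0,0,0,0,0,1,0,0,-2,0,0,0,1,0,0,-2,0,0,0,1,0,0,-2,0,0,0,1,0,0,-1.5,0,0,0,1,0,0,-1,0,0,0,1,0,0,-0.5,0,0,0,1,0,0,0,0,0,0,1,0,0,0,0,0,0,1]

```text
clock: 42.13
eef_pos: [502.3, 34.4, 112.1]
eef_rot: [3.141, -0.008, 0.094]
wrist_force: [0.1, -0.6, 0.5]
finger_gap: 0.8
finger_force: 0.0
```

Call:
jog_arm:
  rows: [0,0,-0.2,0,0,0,1,0,0,-0.15,0,0,0,1,0,0,-0.1,0,0,0,1,0,0,0,0,0,0,1]

```text
clock: 42.47
eef_pos: [502.2, 34.4, 107.3]
eef_rot: [3.141, -0.008, 0.094]
wrist_force: [-0.1, -0.2, -0.3]
finger_gap: 0.3
finger_force: 0.0
```

Call:
jog_arm:
  rows: [0,0,-0.15,0,0,0,1,0,0,-0.1,0,0,0,1,0,0,-0.1,0,0,0,1,0,0,0,0,0,0,1]

```text
clock: 42.8
eef_pos: [502.5, 34.4, 104.9]
eef_rot: [3.141, -0.009, 0.094]
wrist_force: [-5.3, -0.0, 13.3]
finger_gap: 0.4
finger_force: 6.8
```

13 N against the 1.2 N hinge drag, at the nominal height: the bar is home. I'll lift away and check.

Call:
jog_arm:
  rows: [0,0,1,0,0,0,1,0,0,2.2,0,0,0,1,0,0,2.2,0,0,0,1,0,0,2.2,0,0,0,1,0,0,2.2,0,0,0,1,0,0,2.2,0,0,0,1,0,0,2.2,0,0,0,1,0,0,2.2,0,0,0,1,0,0,2.2,0,0,0,1,0,0,2.2,0,0,0,1,0,0,2.2,0,0,0,1,0,0,0,0,0,0,1,0,0,0,0,0,0,1]

```text
clock: 43.88
eef_pos: [502.3, 34.4, 334.6]
eef_rot: [3.141, -0.01, 0.094]
wrist_force: [0.7, -0.9, -0.3]
finger_gap: 0.6
finger_force: 0.0
```

Run:
```python
from meas import *
m,p,d,P,F,hsv=rep('wrist','w18')
y=(F[...,2]>60)&(abs(F[...,0])<18)&(F[...,1]<115)&(F[...,1]>-80)&(F[...,2]<110)&(hsv[...,1]>130)&(hsv[...,0]>20)&(hsv[...,0]<34)
q=F[y];print("bar",len(q),np.polyfit(q[:,1],q[:,2],1))
b=F[(abs(F[...,0])<70)&(F[...,1]>110)&(F[...,1]<145)&(F[...,2]>70)&(F[...,2]<130)&(hsv[...,2]<70)]
print("handle",len(b),np.percentile(b,[2,50,98],axis=0))
```

```text
board [148.  88.] xy [586.7 282.9] z 15.7 dim [ 61. 111.] yaw -2.3 -0.041
board [65. 99.] xy [564.6 405.1] z 15.7 dim [110.  64.] yaw 1.4 0.024
43.9333 [502.1  34.4 333.4] [ 3.141 -0.007  0.094] 0.4141522765664555
bar 2626 [1.5545121e-03 9.2361374e+01]
handle 882 [[-51.24863827 119.68036334  89.75162438]
 [  3.40357449 125.51182069  94.67145265]
 [ 52.5106655  131.51594794  96.8342468 ]]
```

View pics/w18.png

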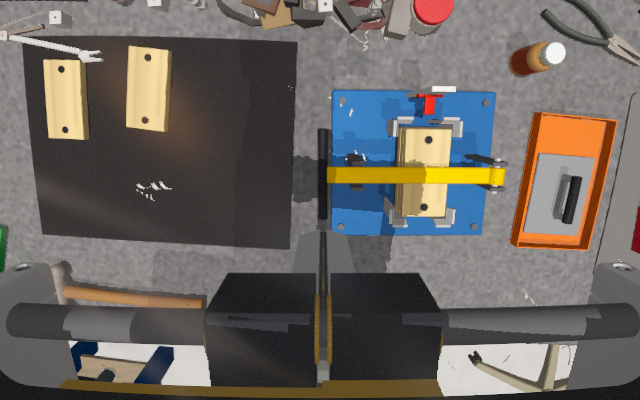

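The keeper is level in its catch (415,175) and the stack is seated. The cover is flat in the tray (563,183), the bottle is upright (535,60), and two spares lie on the mat (66,98), (148,88). Handing in.

```bash
python3 -c "
from cell import manip
print(manip.sign_off())"
```

```text
the job is handed in; nothing more can be done
None
```

The job is handed in at about 44 s: the cover lies flat in the tray, three boards on the 28 mm packer measure level with the pointer (top at about 82 mm), the keeper is pressed home in its catch, the amber bottle is standing, and two spare boards are left on the mat on the bench.

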